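# Seat the locating plug and hold the offset lever level over its fixture

## Task

First press the fixture's raised locating plug straight down until its collar sits fully home on the pedestal. Then pick up the cast lever by its balance point and hold it level over the fixture, ready to be lowered: its big eye centred over the plug and its small eye centred over the small pin, three or four centimetres clear above them. Finish while still holding it there in the gripper, motionless and touching nothing else, and leave the other things on the table alone.

Things in the scene. Friction and masses are not known exactly. Their poses are not given: they have to be found in the camera images.
- fixture: Fixture screwed to the table: aluminium plate 90 x 250 x 12 mm, long along y. 95 mm from its middle towards -y a round pedestal, 54 mm across, top 36 mm above the table, carries the locating plug; 95 mm towards +y a post 32 mm across, top 41 mm above the table, bears a pin 12 mm across, 14 mm tall. Origin: centre of the plate's underside.
- plug (a joint): How far the plug has been pressed in, m: 0 = raised 12 mm, 0.012 = fully home (hard stop, collar flat on the pedestal). It starts between 0 and 0.006. It slides stiffly (about 6 N to move it, more if pushed fast) and stays where it is left.
- plug_tip (a point): Centre of the top face of the bright steel locating plug (spigot 25 mm across over a thin collar 36 mm across and 5 mm thick; top face 19 mm across). The spigot stands 24 mm above the collar. When fully home this point is 65 mm above the table; it starts 6 to 12 mm higher.
- rest_pin_tip (a point): Top of the fixture's small fixed pin (12 mm across), 55 mm above the table. 190 mm from the plug's axis, along the fixture's +y.
- lever: Loose dark cast lever, 234 mm long, 0.4-0.65 kg, lying flat: a big ring-shaped eye (56 mm across, bore 29) and a small one (32 mm across, bore 16), both 40 mm tall, joined by a straight arm 16 mm wide, 18 mm high. Origin: its balance point, on the arm's centre line half-way up the arm, 27 mm above the eyes' underside. x across the arm, y along it from big to small eye, z up.
- big_eye (a point): Centre of the lever's big eye, at the level of its underside (62 mm along the lever's -y from the balance point and 27 mm below it).
- small_eye (a point): Centre of the lever's small eye, at the level of its underside (128 mm along the lever's +y from the balance point and 27 mm below it).
- die_round: Bystander: round steel cutting die, 40 mm across and 35 mm tall, at the front left of the table. Origin: centre of its underside.
- tape_roll: Bystander: small roll of black tape lying flat, 62 mm across and 19 mm tall, at the front left of the table. Origin: centre of its underside.
- eyelet_tin: Bystander: open metal tin of eyelets, 62 mm across and 20 mm tall, at the front left of the table. Origin: centre of its underside.
- mallet: Bystander: mallet with wooden handle, 257 mm long, 44 mm tall, lying behind the fixture. Origin: centre of its underside.
- die_press: Obstacle: red and black die press, fixed at the back right of the table, 350 mm wide (y). Its front edge, 120 to 143 mm above the table, is 190 mm nearer the robot (-x) than this origin and reaches 185 mm to its left (+y) and 170 mm to its right; behind that the frame is 330 mm tall, its lever 445 mm. Origin: centre of its foot on the table.

How it is judged:
By the outcome, as a careful person would: the job done as asked, in the order asked, and still so for the second after the job is handed in, while the arm keeps its last pose, push and grip.
It also fails if it takes over 64 s, if anything falls off the work surface, if the arm or the gripper's body presses on something with over 40 N, if the wrist force passes 120 N, or if a joint passes its speed limit or range.

## Robot

A 7-joint arm with a two-finger parallel gripper is mounted at the origin on a cart in front of the work surface, level with it; the furniture and walls round the work are solid. World frame = base frame: x ahead of the robot, y to its left, z up, the work surface at z = 0. Lengths are in mm, angles in rad, forces in N, time in s.
With the tool pointing down it reaches from about 400 to 850 mm from the base axis. Payload 6.9 kg.
Tool frame: the origin (TCP) lies at the very end of the fingers, on their centre line; the grasp point (between the pads) lies 19 mm behind it (arm.hold_point_z is the distance from the TCP to the grasp point, in mm); z points along the fingers, y is the line along which they close (so a half turn about z gives the same grasp; the last joint's range is limited). The gripper opens to 85 mm and grips with 20 to 120 N. Pads are 22 mm wide; open, the fingers measure 114 mm over their backs; the gripper's body (76 mm by 85 mm) begins 54 mm behind the grasp point. The pads swing forward as they close: fully open they stand 13 mm farther back than shut.
Start: joints at [1.347, 0.507, -0.238, 1.5, 0.126, 1.149, -0.155], TCP at [201.788, -591.518, 231.275] pointing down, gripper open.
Joint ranges: [-3.08, 3.08], [-0.24, 2.05], [-1.43, 1.35], [0, 2.5], [-1.52, 4.66], [0.17, 1.96], [-2.89, 2.89]. Speed limits (rad/s): [2.39, 2.39, 3.14, 3.14, 3.14, 3.14, 3.14].

## Interface

Orientations are given as a unit quaternion [x, y, z, w].
In Python, from plant import arm, claw, inverse_kinematics, imaging, ticket gives the robot as it stands. The module is installed in compiled form; this text tells all that it offers. Calls block until the motion is done:
- arm.movep(position, orientation): joint-space move of the TCP to a pose.
- arm.line_to(position, ori=None, rate=150, max_force=None): straight line of the TCP; ori=None keeps the orientation; rate is the mean speed in mm/s. With max_force (N) it stops when the force on the tool has changed by that much, and returns True; else False.
- arm.move_j(angles): joint-space move.
- claw.set_gripper(opening): finger opening in mm; the grip force is fixed at half the most; returns when the fingers have stopped.
- arm.pause(seconds).
- inverse_kinematics(position, orientation): joint angles nearest the present ones, or None.
- arm.state(): the state.
- imaging.grab_frame(name): name is "scene" or "top" or "wrist"; returns the picture (384x512x3 uint8, red, green, blue); there is no depth.
- imaging.camera_info(name): a dict with "vertical_fov" (degrees; the focal length in pixels is half the picture's height over the tangent of half this angle, whatever the lens; pixels are square), "cx", "cy" (the principal point, pixels), "rvec" (rotation vector, rad) and "tvec" (3), from world to camera coordinates, as OpenCV has them; the wrist camera has in their place "tool_from_camera" (4x4, takes a point from camera to tool coordinates, whose origin is the TCP and whose axes are the flange's). Camera axes: x right, y down, z forward; pixel columns grow to the right and rows downward; lengths in mm; the calibration is good to about 2 mm. A picture is of the moment at which its call begins: read the wrist's pose just before it. camera_info takes no time and is no camera call.
A pose or a line that the arm cannot do raises arm.PlanningError and nothing moves.
- ticket.job_done(): hands the job in; it is judged then, once.
The state is a dict: "clock": time; "joints": joint angles; "dq": joint speeds; "tau": joint torques, N m; "tool_pos": TCP position; "tcp_rot": TCP orientation; "contact_force": force on the tool from outside, world axes, zero at the start; "moment": the same for the moment, N m; "finger_gap": finger opening in mm; "grip_force": force on a finger pad.
Only numpy, scipy, OpenCV 4.12 (cv2) and the standard library are available. Lean on these libraries where they do the work, as an engineer would, in place of code of your own. Each camera call takes 0.05 s, during which the arm holds its last target. There are 200 camera calls.

## Working session

There is one attempt and no reset: what is moved stays moved. The work goes in short steps, each a Python script; the robot and the scene stay as the last script left them, time stands still between calls to the robot, and variables do not carry over. Pictures are saved under pics/ and viewed, at most 10 in all, crops included, and the job is handed in when it is done.

```bash
mkdir -p pics; cat > h.py <<'E'
import numpy as np, cv2
from scipy.spatial.transform import Rotation as R
from plant import arm, claw, inverse_kinematics, imaging, ticket
def cam(name, st=None):
    i=imaging.camera_info(name); f=192/np.tan(np.radians(i["vertical_fov"])/2)
    K=np.array([[f,0,i["cx"]],[0,f,i["cy"]],[0,0,1]])
    if "rvec" in i:
        Rm=cv2.Rodrigues(np.array(i["rvec"],float))[0]; t=np.array(i["tvec"],float).ravel()
    else:
        T=np.array(i["tool_from_camera"]); W=np.eye(4); W[:3,:3]=R.from_quat(st["tcp_rot"]).as_matrix(); W[:3,3]=st["tool_pos"]
        M=np.linalg.inv(W@T); Rm=M[:3,:3]; t=M[:3,3]
    return K,Rm,t
def ray(c,uv,z):
    K,Rm,t=c; o=-Rm.T@t; d=Rm.T@np.linalg.inv(K)@np.array([*uv,1.]); return o+d*(z-o[2])/d[2]
def proj(c,p):
    K,Rm,t=c; q=K@(Rm@np.array(p,float)+t); return q[:2]/q[2]
def shot(name,fn):
    st=arm.state(); im=imaging.grab_frame(name); cv2.imwrite("pics/"+fn,im[:,:,::-1]); return im,cam(name,st)
E
python3 - <<'E'
from h import *
for n in("scene","top"):
    im,c=shot(n,n+"0.png"); print(n,np.round(-c[1].T@c[2]),c[0][0,0],imaging.camera_info(n))
print(arm.state()["tcp_rot"],imaging.camera_info("wrist"),arm.hold_point_z)
a=[cv2.imread(f"pics/{n}0.png") for n in("scene","top")]
E
```

```text
scene [-152.  645. 1055.] 471.8782912988461 {'vertical_fov': 44.2812991686866, 'cx': 257.0088295467218, 'cy': 196.58382521771324, 'rvec': array([ 1.08018253, -2.40682885,  0.97367114]), 'tvec': array([ 403.75822978,  350.58794405, 1125.31445181])}
top [ 386.    9. 1360.] 454.0791979935681 {'vertical_fov': 45.84056160572452, 'cx': 250.8361960982097, 'cy': 187.26533363948437, 'rvec': array([ 2.10784343, -2.146625  ,  0.15954736]), 'tvec': array([  39.88332198,  604.71347572, 1276.82412452])}
[ 9.86516885e-01  1.63657667e-01 -1.33147549e-04 -7.65373005e-04] {'vertical_fov': 60.944447682707576, 'cx': 252.69570377690445, 'cy': 191.70299700564186, 'tool_from_camera': array([[ 4.63403254e-04, -9.59540363e-01, -2.81570732e-01,
         7.19450551e+01],
       [ 9.99998851e-01,  8.51141407e-04, -1.25475333e-03,
         4.92984525e-01],
       [ 1.44364297e-03, -2.81569827e-01,  9.59539655e-01,
        -1.42174178e+02],
       [ 0.00000000e+00,  0.00000000e+00,  0.00000000e+00,
         1.00000000e+00]])} 18.700000000000003
```

View pics/top0.png

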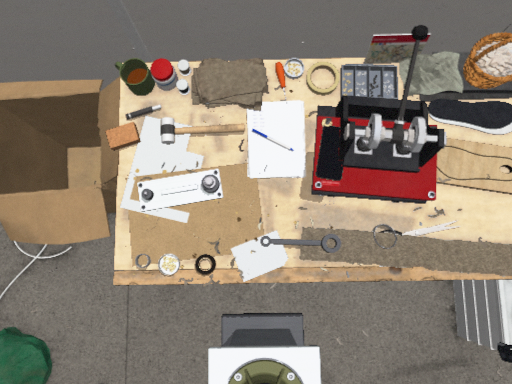

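View pics/scene0.png

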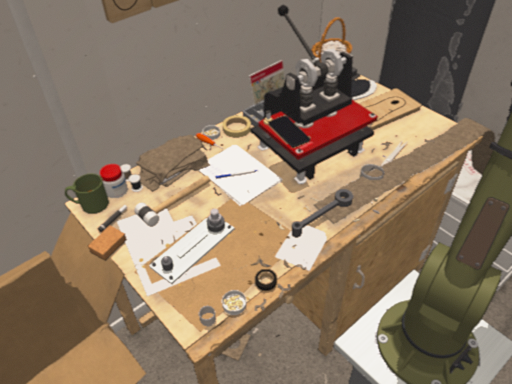

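The top view shows the plug at about (211,183), the pin at (148,195), the lever's big eye at (331,243) and its small eye at (266,241). +x is up and +y is left. The scene view agrees with this. Next I'll compute positions and check the sizes.

```bash
python3 - <<'E'
from h import *
c=cam("top")
P=ray(c,(211,183),74);Q=ray(c,(148,195),55);B=ray(c,(331,243),40);S=ray(c,(266,241),40)
print(P,Q,np.linalg.norm((P-Q)[:2]),B,S,np.linalg.norm((B-S)[:2]))
s=cam("scene");print([proj(s,p).round() for p in(P,Q,B,S)])
# candidate viewpoints: tool z down, y-closing various yaw
T=imaging.camera_info("wrist")["tool_from_camera"]
for yaw in np.linspace(-np.pi,np.pi,9)[:-1]:
    r=R.from_euler("z",yaw)*R.from_euler("x",np.pi)
    out=[]
    for tgt in ((P+Q)/2,(B+S)/2):
        # place TCP such that camera optical axis hits target at z=50 with TCP z=300
        o=r.apply(T[:3,3]);d=r.apply(T[:3,2]); k=(300+o[2]-50)/-d[2]
        tcp=np.array([*(tgt[:2]-(o+k*d)[:2]),300]); q=inverse_kinematics(tcp,r.as_quat())
        out.append((tcp.round(),None if q is None else np.round(q,2)))
    print(round(yaw,2),out)
E
```

```text
[616.1368988  143.02812659  74.        ] [587.64985579 329.15187799  55.        ] 188.2911640354503 [ 439.91038172 -199.02833014   40.        ] [448.92647879 -12.14559748  40.        ] 187.100095597497
[array([218., 211.]), array([170., 257.]), array([344., 195.]), array([298., 225.])]
-3.14 [(array([559., 236., 300.]), array([ 0.2 ,  0.65, -1.23,  1.43,  0.61,  1.48,  0.57])), (array([ 401., -106.,  300.]), array([ 1.1 ,  0.21, -1.1 ,  1.88,  0.2 ,  1.18,  1.5 ]))]
-2.36 [(array([571., 206., 300.]), array([ 0.26,  0.65, -1.23,  1.42,  0.61,  1.48,  1.41])), (array([ 414., -136.,  300.]), array([ 1.19,  0.3 , -1.22,  1.83,  0.3 ,  1.22,  2.24]))]
-1.57 [(array([602., 193., 300.]), array([ 0.26,  0.69, -1.23,  1.35,  0.65,  1.52,  2.23])), (array([ 444., -149.,  300.]), array([-0.54,  0.37,  1.15,  1.78, -0.36,  1.23, -2.42]))]
-0.79 [(array([632., 206., 300.]), array([-0.81,  0.68,  0.95,  1.27, -0.54,  1.45, -2.26])), (array([ 475., -136.,  300.]), array([ 0.44,  0.25, -0.27,  1.71,  0.07,  1.19, -2.21]))]
0.0 [(array([645., 236., 300.]), array([ 0.02,  0.67, -0.86,  1.18,  0.49,  1.49, -2.33])), (array([ 488., -106.,  300.]), array([ 0.57,  0.28, -0.54,  1.7 ,  0.15,  1.2 , -1.58]))]
0.79 [(array([632., 267., 300.]), array([ 0.07,  0.76, -1.15,  1.18,  0.68,  1.59, -1.73])), (array([475., -75., 300.]), array([ 0.66,  0.27, -0.73,  1.74,  0.19,  1.2 , -0.91]))]
1.57 [(array([602., 279., 300.]), array([ 0.11,  0.78, -1.32,  1.26,  0.75,  1.62, -1.07])), (array([444., -62., 300.]), array([ 0.77,  0.24, -0.87,  1.81,  0.19,  1.19, -0.15]))]
2.36 [(array([571., 267., 300.]), array([ 0.14,  0.7 , -1.24,  1.36,  0.65,  1.53, -0.26])), (array([414., -75., 300.]), array([ 0.95,  0.2 , -1.  ,  1.86,  0.18,  1.17,  0.67]))]
```

```bash
cat >> h.py <<'E'
def down(yaw): return (R.from_euler("z",yaw)*R.from_euler("x",np.pi)).as_quat()
def aim(t,z,yaw):
    T=imaging.camera_info("wrist")["tool_from_camera"]; r=R.from_quat(down(yaw)); o=r.apply(T[:3,3]);d=r.apply(T[:3,2])
    k=(z+o[2]-t[2])/-d[2]; return [*(np.array(t[:2])-(o+k*d)[:2]),z]
E
python3 - <<'E'
from h import *
y=np.pi/2
arm.line_to([202,-591,300]); 
arm.line_to(aim([444,-106,40],220,y),down(y),rate=350); arm.pause(.2)
im,c=shot("wrist","w_lever.png"); print(arm.state()["clock"],arm.state()["joints"])
t=[602,236,60]
arm.line_to([*aim(t,220,y)[:2],300],rate=300)
arm.line_to(aim(t,220,y)); arm.pause(.2)
im,c=shot("wrist","w_fix.png"); print(arm.state()["clock"],arm.state()["joints"],arm.state()["tool_pos"])
E
python3 -c "
import cv2
a=cv2.imread('pics/w_lever.png');b=cv2.imread('pics/w_fix.png')"
```

```text
2.7333 [ 0.68120333  0.30120663 -0.7180512   1.94545304  0.23767307  0.97951287
 -0.14981814]
5.0833 [-0.05305617  0.62080696 -0.69012812  1.43275024  0.40411641  1.23049927
 -0.78566826] [601.8573917  253.29125522 220.9997821 ]
```

View pics/w_lever.png

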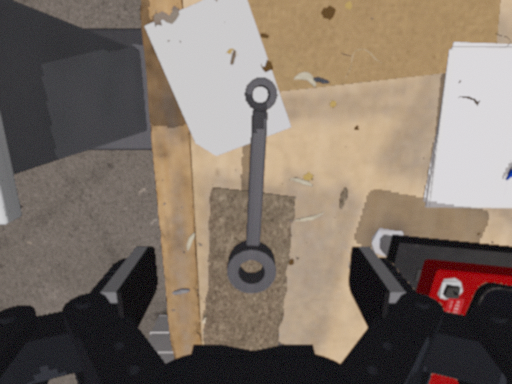

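View pics/w_fix.png

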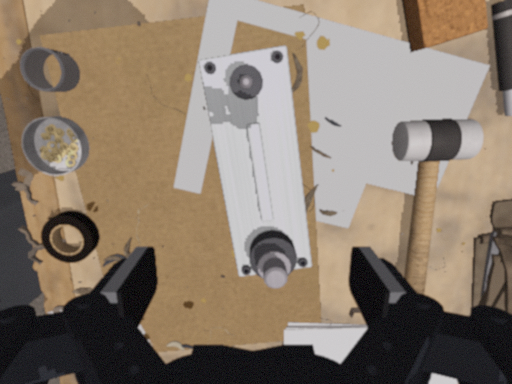

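The first wrist view shows the lever with its big eye near (251,267) and small eye near (261,94). The second shows the plug tip at about (276,276) and the pin tip at about (246,80), with the plate corners visible. I'll zoom in to refine these.

```bash
python3 - <<'E'
import cv2,numpy as np
a=cv2.imread('pics/w_lever.png');b=cv2.imread('pics/w_fix.png')
def cr(i,u,v,h=36):
    k=cv2.resize(i[v-h:v+h,u-h:u+h],None,fx=4,fy=4,interpolation=cv2.INTER_CUBIC)
    k=cv2.convertScaleAbs(k,alpha=1.6,beta=15)
    for n in range(0,72,10): cv2.line(k,(n*4,0),(n*4,6),(0,0,255),1);cv2.line(k,(0,n*4),(6,n*4),(0,0,255),1)
    return k
cv2.imwrite('pics/crops.png',np.vstack([np.hstack([cr(a,251,267),cr(a,261,94)]),np.hstack([cr(b,273,262),cr(b,246,82)])]))
E
```

```text
(no output)
```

View pics/crops.png

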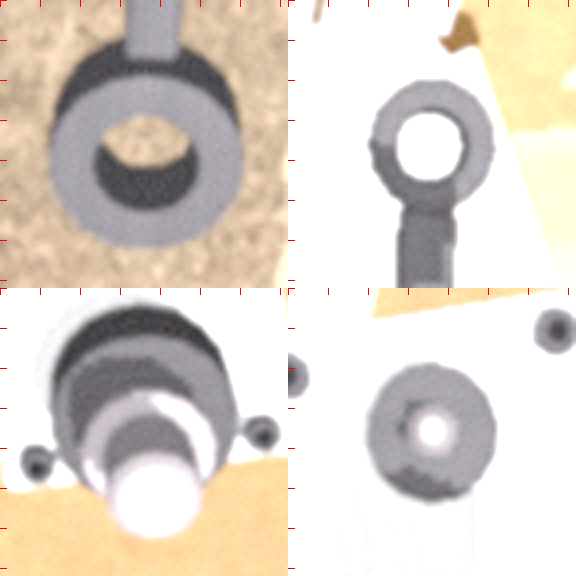

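```bash
python3 - <<'E'
from h import *
st=arm.state(); c=cam("wrist",st)
y=np.pi/2
st2=dict(st); st2["tool_pos"]=np.array(aim([444,-106,40],220,y)); st2["tcp_rot"]=down(y)
c2=cam("wrist",st2)
B=ray(c2,(251.5,271.3),40);S=ray(c2,(261.1,94.5),40);print(B,S,np.linalg.norm(B-S))
Q=ray(c,(246.2,81.8),55);print(Q)
pc=ray(c,(237+36.5,226+(420-288)/4),36);print("pedestal",pc)
for z in(71,74,77):
    P=ray(c,(275.7,276.8),z);print(z,P,np.linalg.norm((P-Q)[:2]),np.arctan2(-(Q-P)[0],(Q-P)[1]))
b=cv2.cvtColor(cv2.imread("pics/w_fix.png"),cv2.COLOR_BGR2HSV)
m=cv2.inRange(b,(0,0,165),(180,40,255));cs=cv2.findContours(m,0,2)[0]
for k in cs:
    if cv2.pointPolygonTest(k,(230,150),False)>=0:
        (cx,cy),_,_=r=cv2.minAreaRect(k);print(r)
t=cam("top");print([ray(t,uv,z)[:2].round() for uv,z in(((211,183),74),((148,195),55))])
E
```

```text
[ 442.71784343 -197.85504173   40.        ] [451.90839132 -10.1692691   40.        ] 187.91065807740767
[596.67158173 337.18972965  55.        ]
pedestal [625.71121419 151.16539508  36.        ]
71 [625.76357208 149.78655736  71.        ] 189.6478127641588 0.15400816962921807
74 [625.51999397 151.58045889  74.        ] 187.83778182207465 0.154191782795973
77 [625.27641587 153.37436043  77.        ] 186.0277573359484 0.15437896903084533
((314.0355224609375, 155.98843383789062), (288.2380065917969, 271.0270080566406), 15.619393348693848)
[array([616., 143.]), array([588., 329.])]
```

```bash
python3 - <<'E'
from h import *
y=np.pi/2+.154
claw.set_gripper(0)
out=[]
for n,p,z in(("pin",[596.7,337.2,55],160),("plug",[625.5,151.6,74],180)):
    arm.line_to([*aim(p,z,y)[:2],220],down(y),rate=250); arm.line_to(aim(p,z,y)); arm.pause(.2)
    im,c=shot("wrist",f"c_{n}.png"); K,Rm,t=c; np.savez(f"c_{n}.npz",K=K,R=Rm,t=t); print(n,proj(c,p),arm.state()["tool_pos"],arm.state()["clock"])
    u,v=proj(c,p).astype(int); k=im[v-75:v+75,u-75:u+75,::-1]; print(u-75,v-75)
    out.append(cv2.resize(k,None,fx=2.6,fy=2.6,interpolation=cv2.INTER_CUBIC))
cv2.imwrite("pics/close.png",np.hstack(out))
E
```

```text
pin [251.75808143 191.65164484] [596.49378934 338.45054618 161.17673852] 7.1417
176 116
plug [251.80222433 192.10223977] [625.2787767  153.31580314 180.99466579] 8.75
176 117
```

View pics/close.png

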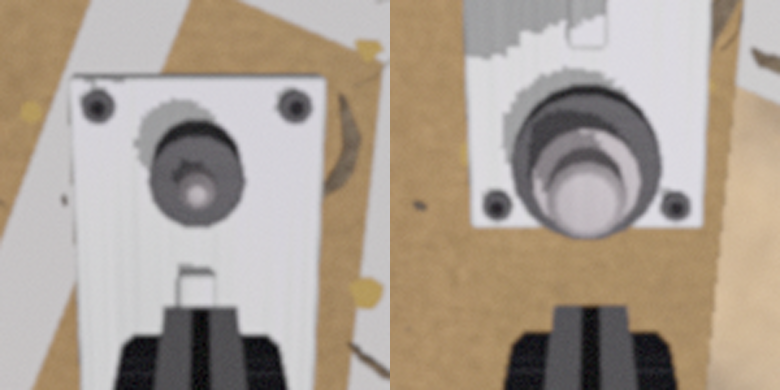

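The close-up shows the pin tip at about (252.2,189.5) and the plug tip at about (252.0,193.7), both within 2 px of prediction.

```bash
python3 - <<'E'
from h import *
L=lambda n:(lambda d:(d["K"],d["R"],d["t"]))(np.load(f"c_{n}.npz"))
Q=ray(L("pin"),(252.2,189.5),55);print(Q)
for z in (71,74,77):
    P=ray(L("plug"),(252,193.7),z);print(P,np.linalg.norm((P-Q)[:2]),np.arctan2(-(Q-P)[0],(Q-P)[1]))
P=ray(L("plug"),(252,193.7),74)
q=down(np.pi/2+.154)
arm.line_to([P[0],P[1],110]); f0=arm.state()["contact_force"]; print(f0)
h=arm.line_to([P[0],P[1],62],rate=15,max_force=4); s=arm.state(); print(h,s["tool_pos"],np.array(s["contact_force"])-f0,s["clock"])
E
```

```text
[596.77482428 339.00760268  55.        ]
[625.99683897 149.42744509  71.        ] 191.81908740279832 0.1529370334195408
[625.85952989 150.31247293  74.        ] 190.92347181803194 0.15293242481050967
[625.72222081 151.19750076  77.        ] 190.02785623735886 0.1529277727600358
[-0.47408882 -0.05713843  0.01222863]
True [625.87953048 150.27223906  75.50603539] [0.9965814  0.28621655 2.12777772] 11.4417
```

```bash
python3 - <<'E'
from h import *
s=arm.state();x,y,z=s["tool_pos"];f0=np.array(s["contact_force"])
for zt,mf in((68,30),(60,28)):
    h=arm.line_to([x,y,zt],rate=8,max_force=mf); s=arm.state(); print(h,s["tool_pos"],np.array(s["contact_force"])-f0,s["clock"])
arm.pause(.3);s=arm.state(); print(s["tool_pos"],s["contact_force"],s["clock"])
E
```

```text
False [625.91407109 150.28667642  68.18700628] [-0.22909031  0.06899974  3.19236137] 12.4833
True [625.97348774 150.29715874  65.12644096] [-2.94274632 -1.07465443  5.14449019] 13.2167
[625.95516529 150.3601541   65.1406788 ] [-1.81077866 -1.12521138  7.62043472] 13.5167
```

```bash
python3 - <<'E'
from h import *
x,y,z=arm.state()["tool_pos"]
h=arm.line_to([x,y,60],rate=6,max_force=33); s=arm.state(); print(h,s["tool_pos"],s["contact_force"])
arm.line_to([x,y,140],rate=150); T=[x,y,65]
yw=np.pi/2+.153
arm.line_to([*aim(T,180,yw)[:2],180],down(yw)); arm.pause(.2)
im,c=shot("wrist","pressed.png"); u,v=proj(c,T).astype(int); print(u,v,arm.state()["clock"])
cv2.imwrite("pics/pressedc.png",cv2.resize(im[v-60:v+60,u-60:u+60,::-1],None,fx=3,fy=3,interpolation=cv2.INTER_CUBIC))
K,Rm,t=c; np.savez("c_plug2.npz",K=K,R=Rm,t=t)
E
```

```text
True [625.97147707 150.31864071  65.13181209] [-2.59055691 -1.62243595  8.27267012]
253 191 15.4833
```

View pics/pressedc.png

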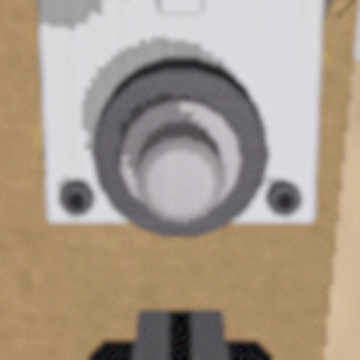

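The plug is home: the tip is at z = 65.1 with a hard stop, it is centred at (626.0,150.3), and the collar sits concentric on the pedestal. Next is a close look at both lever eyes.

```bash
python3 - <<'E'
from h import *
y=np.pi/2-.049
out=[]
arm.line_to([*arm.state()["tool_pos"][:2],220])
for n,p in(("small",[452,-9.5,40]),("big",[442.7,-199,40])):
    arm.line_to(aim(p,170,y),down(y),rate=300); arm.pause(.25)
    im,c=shot("wrist",f"l_{n}.png"); K,Rm,t=c; np.savez(f"l_{n}.npz",K=K,R=Rm,t=t)
    u,v=proj(c,p).astype(int); k=im[v-60:v+60,u-60:u+60,::-1]; print(n,u-60,v-60,arm.state()["clock"])
    k=cv2.resize(k,None,fx=3.25,fy=3.25,interpolation=cv2.INTER_CUBIC); out.append(cv2.convertScaleAbs(k,alpha=1.6,beta=10))
cv2.imwrite("pics/lclose.png",np.hstack(out)); claw.set_gripper(85)
print(arm.state()["clock"])
E
```

```text
small 191 133 17.1417
big 192 133 18.225
19.0083
```

View pics/lclose.png

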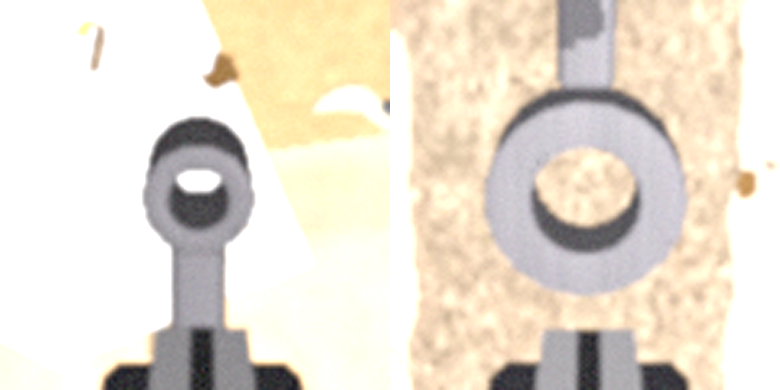

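```bash
python3 - <<'E'
from h import *
L=lambda n:(lambda d:(d["K"],d["R"],d["t"]))(np.load(f"l_{n}.npz"))
S=ray(L("small"),(252.1,193.6),40);B=ray(L("big"),(252.2,193.9),40)
d=(S-B);n=np.linalg.norm(d);u=d/n; M=(S+B)/2; G=M-33*u; yaw=np.arctan2(-u[0],u[1]); print(S,B,n,G,yaw)
np.savez("lev.npz",G=G,yaw=yaw,S=S,B=B)
q=down(np.pi/2+yaw)
arm.line_to([G[0],G[1],110],q,rate=200); arm.pause(.1)
h=arm.line_to([G[0],G[1],9],rate=90,max_force=8); print(h,arm.state()["tool_pos"])
if not h:
    claw.set_gripper(5); s=arm.state(); print(s["finger_gap"],s["grip_force"],s["tool_pos"])
    f0=np.array(s["contact_force"]);m0=np.array(s["moment"])
    arm.line_to([G[0],G[1],60],rate=60); arm.pause(.3); s=arm.state(); print(np.array(s["contact_force"])-f0,np.array(s["moment"])-m0,s["finger_gap"],s["grip_force"],s["clock"],s["tool_pos"])
E
```

```text
[452.25875075  -9.95919062  40.        ] [ 442.49647483 -199.67727566   40.        ] 189.96908649090818 [ 445.68178369 -137.77463106   40.        ] -0.051411405535414505
False [ 445.97405963 -137.8668916     9.41244735]
15.168656864781958 59.34576630592346 [ 445.73067622 -137.85612696    9.21349762]
[  0.10073974  -1.29468982 -10.18216772] [ 0.0684406  -0.10400786  0.02582382] 14.906708883316751 58.48537981510162 22.875 [ 445.6018511  -137.67331586   59.78640784]
```

```bash
python3 - <<'E'
from h import *
x,y,z=arm.state()["tool_pos"]
q=down(np.pi/2+.1535)
arm.line_to([x,y,170],rate=100)
arm.line_to([616.45,212.0,170],q,rate=110)
arm.line_to([616.45,212.0,107],rate=50); arm.pause(.5)
s=arm.state(); print(s["tool_pos"],R.from_quat(s["tcp_rot"]).as_matrix().round(4),s["contact_force"],s["finger_gap"],s["clock"])
a,c=shot("wrist","f_w.png"); b,cs=shot("scene","f_s.png"); t,ct=shot("top","f_t.png")
for n,p in(("big",[626,150.3,137]),("small",[596.9,338.5,137])): print(n,proj(c,p),proj(cs,p),proj(ct,p))
u,v=proj(cs,[611,244,110]).astype(int); u2,v2=proj(ct,[611,244,110]).astype(int)
k=lambda i,u,v:cv2.resize(i[v-40:v+40,u-60:u+60,::-1],None,fx=3.25,fy=3.25,interpolation=cv2.INTER_CUBIC)
w=cv2.resize(a[:,:,::-1],(390,292))
print(u-60,v-40,u2-60,v2-40)
cv2.imwrite("pics/fin.png",np.vstack([np.hstack([k(b,u,v),k(t,u2,v2)]),np.hstack([w,w])]))
E
```

```text
[616.45451478 212.00851706 107.02022507] [[-0.1529  0.9882  0.    ]
 [ 0.9882  0.1529  0.    ]
 [ 0.      0.     -1.    ]] [-3.80615006e-03  4.78104821e-01 -5.05078014e+00] 14.777554352785478 29.725
big [251.78003014 409.35496282] [211.72341336 195.20144368] [205.95764508 175.51931058]
small [ 251.60024094 -113.85277785] [159.57090772 236.8083955 ] [137.46566201 187.29732386]
128 181 113 143
```

View pics/fin.png

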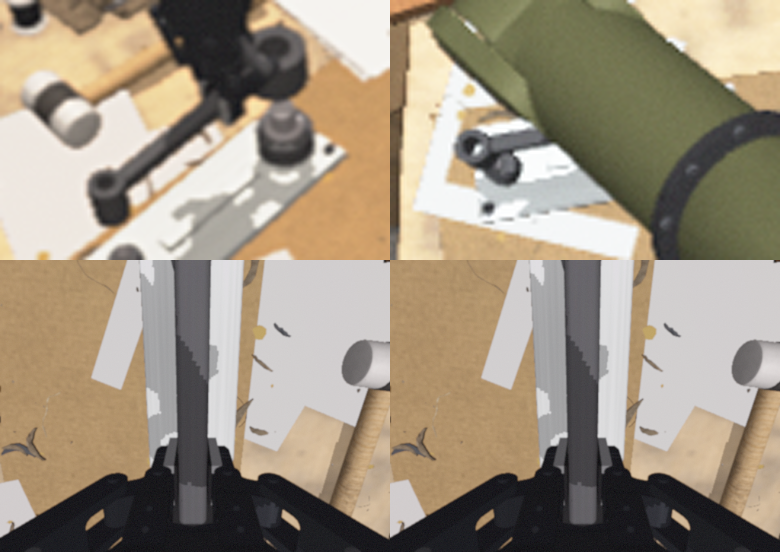

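```bash
python3 - <<'E'
from h import *
for n in("scene","top"):
    c=cam(n); print(n,proj(c,[626,150.3,65]),proj(c,[596.9,338.5,55]), [ (proj(c,np.array([596.9,338.5,137])+d)-proj(c,[596.9,338.5,137])).round(2) for d in np.eye(3)*10])
b=cv2.imread("pics/f_s.png");t=cv2.imread("pics/f_t.png")
k=lambda i,u,v:cv2.convertScaleAbs(cv2.resize(i[v-30:v+30,u-30:u+30],(390,390),interpolation=cv2.INTER_CUBIC),alpha=1.8,beta=20)
cv2.imwrite("pics/fin2.png",np.hstack([k(b,212,205),k(t,142,190)]))
E
```

```text
scene [213.90707182 212.94493993] [164.67713628 256.58493939] [array([-2.16, -2.26]), array([-3.35,  2.05]), array([-0.66, -2.55])]
top [208.81520106 180.24513033] [144.8767332  191.92965709] [array([ 0.09, -3.59]), array([-3.63,  0.07]), array([-0.97, -0.61])]
```

View pics/fin2.png

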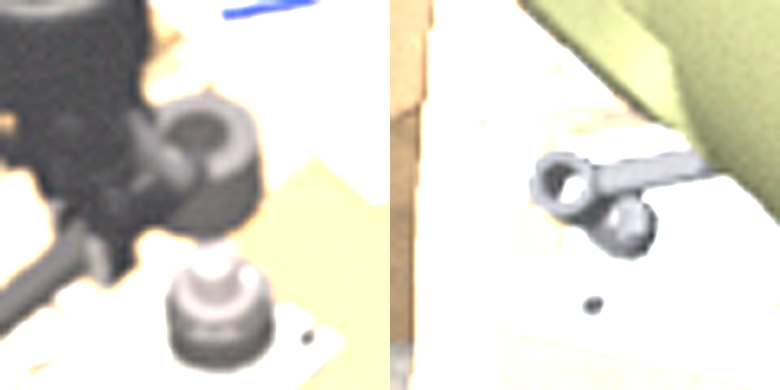

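```bash
python3 - <<'E'
from h import *
L=lambda n:(lambda d:(d["K"],d["R"],d["t"]))(np.load(f"{n}.npz"))
o=[176,116]; a=[ray(L("c_pin"),np.array(p)/2.6+o,12) for p in((97,105),(294,105))]
o=[176,117]; b=[ray(L("c_plug"),np.array(p)/2.6+o,12) for p in((107,205),(286,205))]
print(np.round(a,1),np.round(b,1),"centre",np.mean(a+b,0))
h=cv2.cvtColor(cv2.imread("pics/top0.png"),cv2.COLOR_BGR2HSV); c=cam("top")
g=cv2.imread("pics/top0.png",0)
print("pred centre top",proj(c,[611.4,244.65,12]),"plate corners pred",[proj(c,np.array([611.4,244.65,12])+R.from_euler("z",.1535).apply([sx*45,sy*125,0])).round(1) for sx in(1,-1) for sy in(1,-1)])
for th in(190,205,220,235):
    m=((h[:,:,2]>th)&(h[:,:,1]<25)).astype(np.uint8)*255
    m=cv2.morphologyEx(m,cv2.MORPH_OPEN,np.ones((3,3)))
    for k in cv2.findContours(m,0,2)[0]:
        if cv2.contourArea(k)>300 and cv2.boundingRect(k)[0]<230 and 120<cv2.boundingRect(k)[0]: print(th,cv2.contourArea(k),cv2.minAreaRect(k))
lev=np.load("lev.npz"); print("pred S,B",proj(c,[*lev["S"][:2],40]),proj(c,[*lev["B"][:2],40]))
for n,(x,y,w,hh) in dict(S=(255,230,24,22),B=(315,228,35,30)).items():
    m=(h[y:y+hh,x:x+w,2]<110).astype(np.uint8); k=max(cv2.findContours(m,0,2)[0],key=cv2.contourArea); print(n,cv2.minEnclosingCircle(k),cv2.boundingRect(k),x,y)
for n in("top0","f_t"):
    e=cv2.HoughCircles(cv2.imread(f"pics/{n}.png",0),cv2.HOUGH_GRADIENT_ALT,1,5,param1=100,param2=.6,minRadius=3,maxRadius=15)
    if e is not None: print(n,[q.round(1) for q in e[0] if 120<q[0]<350 and 160<q[1]<260])
E
```

```text
[[559.2 352.3  12. ]
 [626.8 362.7  12. ]] [[594.7 124.5  12. ]
 [662.6 135.   12. ]] centre [610.82989999 243.62396711  12.        ]
pred centre top [179.51158947 188.78951371] plate corners pred [array([136.7, 181.4]), array([218. , 167.4]), array([140.5, 210.5]), array([222.7, 196.3])]
190 2475.0 ((264.0, 365.0), (36.0, 112.0), 90.0)
205 2414.5 ((264.5, 365.0), (36.0, 111.0), 90.0)
220 2373.5 ((264.5, 365.0), (36.0, 111.0), 90.0)
235 2312.5 ((264.0, 364.9999694824219), (109.99998474121094, 35.99999237060547), -0.0)
235 1742.5 ((180.32159423828125, 197.95916748046875), (45.36677932739258, 72.00674438476562), 80.27242279052734)
235 1842.0 ((169.82940673828125, 151.7176513671875), (65.03910827636719, 57.127315521240234), 15.708637237548828)
pred S,B [265.21747136 239.85360488] [331.18461298 242.09224176]
S ((12.5, 10.5), 6.670932292938232) (6, 6, 14, 10) 255 230
B ((10.415789604187012, 15.847368240356445), 10.479472160339355) (0, 6, 18, 19) 315 228
top0 [array([210., 183.,   9.], dtype=float32), array([331. , 243. ,   7.8], dtype=float32), array([318. , 184. ,   6.4], dtype=float32)]
f_t [array([318. , 184. ,   6.6], dtype=float32)]
```

```bash
python3 - <<'E'
from h import *
g=cv2.imread("pics/f_t.png",0); print(g[178:200,127:154])
g=cv2.imread("pics/top0.png",0); print(g[232:250,256:280])
c=cam("top");print(proj(c,[596.9,354.5,137]),proj(c,[612.9,338.5,137]))
S=np.load("lev.npz")["S"];print(proj(c,[S[0],S[1]+16,40]),proj(c,[S[0]+16,S[1],40]))
E
```

```text
[[200 211 239 246 245 246 227 200 194 184 174 179 176 172 171 157 142 136
  128 134 138 136 130 121  92  65  81]
 [224 244 246 246 246 246 232 211 192 178 178 180 175 151 132 138 145 151
  159 170 167 168 155 152 168 173 144]
 [226 244 246 246 245 246 244 228 196 177 178 181 169 143 142 161 176 193
  204 210 211 215 214 235 245 250 245]
 [237 246 245 246 245 246 246 223 184 172 176 181 185 203 216 213 210 232
  245 250 251 251 251 251 251 251 251]
 [239 244 246 246 245 246 245 215 174 162 163 184 200 235 249 251 251 251
  251 251 251 251 249 248 248 248 247]
 [243 246 246 246 246 246 237 194 144 118 111 108 107 134 204 240 250 250
  249 248 247 246 210 173 180 159 131]
 [246 246 246 246 246 246 220 141 109 104  99 101 102 108 111 109 226 207
  174 158 126 109 107 112 111 112 110]
 [245 246 246 245 245 245 188 112 103  82  53  53  69  98 109 107  81 101
  114 111 109 109 111 113 112 114 112]
 [246 246 246 246 246 240 173 113  79  41  42  41  39  73 103 113  89 100
  113 112 111 115 112 115 113 115 113]
 [246 246 246 246 246 198 122 108  69  43  44  40 109 149 128 115  87 107
  116 114
[... 2617 characters left out ...]
237 162  93 106 107 105 102 107  99 134 221 236 236 190
  146 146 142 139 140 139]
 [235 234 237 236 236 192 145 113  97  99  98 100 129 220 236 236 235 234
  235 235 236 236 236 236]
 [235 235 236 236 236 235 235 188 138 140 139 146 220 235 236 236 236 235
  235 235 236 235 236 236]
 [236 235 235 235 235 236 235 235 237 235 236 235 236 235 236 235 235 235
  235 236 237 235 236 235]
 [235 235 235 235 237 235 236 235 237 235 236 236 235 236 236 236 235 235
  236 235 234 236 236 236]
 [236 236 234 236 235 235 236 236 236 235 235 236 235 234 236 237 235 236
  236 235 236 237 234 236]]
[131.65647957 187.41079688] [137.60850643 181.55707072]
[259.68007383 239.95185866] [265.09596533 234.29832721]
```

```bash
python3 - <<'E'
from h import *
s=arm.state(); print(s["clock"],s["finger_gap"],np.abs(s["dq"]).max(),s["tool_pos"]); print(ticket.job_done())
E
```

```text
29.875 15.234982274182507 0.0012044790685175482 [616.45276472 212.02154082 107.00379266]
the job is handed in; nothing more can be done
None
```

The plug is pressed home (hard stop at z = 65.1 mm). The lever is held still and level over the fixture, its small eye measured within about 1 mm of target and its big eye within a few mm in a coarser view, about 33 mm above the plug and 43 mm above the pin, slightly over the 3–4 cm asked; I handed the job in at 29.9 s, and no verdict came back.

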